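# Seat the wax tree in its sprue base and hold the casting flask over it

## Robot

A 6-joint arm with a two-finger parallel gripper is mounted at the origin on a cart in front of the work surface, level with it; the furniture and walls round the work are solid. World frame = base frame: x ahead of the robot, y to its left, z up, the work surface at z = 0. Lengths are in m, angles in degrees, forces in N, time in s.
With the tool pointing down it reaches from about 0.3 to 0.775 m from the base axis. Payload 14.6 kg.
Tool frame: the origin (TCP) lies between the finger pads; the fingertips stand 19 mm ahead of it and the grasp point (between the pads) is the TCP (manip.finger_overhang is the distance from the TCP to the fingertips, in m); z points along the fingers, y is the line along which they close (so a half turn about z gives the same grasp; the last joint's range is limited). The gripper opens to 94 mm and grips with 3 to 60 N. Pads are 16 mm wide; open, the fingers measure 119 mm over their backs; the gripper's body (75 mm by 177 mm) begins 78 mm behind the grasp point.
Start: joints at [61.96, 17.183, 87.147, -0, 75.671, -3.816], TCP at [0.226, 0.502, 0.224] pointing down, gripper open.
Joint ranges: [-173.82, 173.82], [-45.26, 126.66], [13.44, 144.39], [-59.66, 239.66], [0, 175.72], [-146.38, 146.38]. Speed limits (degrees/s): [127.2, 127.2, 147.25, 180, 180, 180].

## Interface

Orientations are given as a 3x3 rotation matrix whose columns are the frame's x, y, z axes.
In Python, from workcell import get_state, viewer, manip gives the robot as it stands.
- The arm moves only by the tool nudge_tcp, called as name(argument=value, ...) on one line, values as JSON. Schema: {"type":"object","properties":{"offsets":{"type":"string"},"jaw":{"type":"number"},"clamp_n":{"type":"number"},"only":{"type":"string"},"quiet":{"type":"boolean"},"lines":{"type":"string"}},"required":["offsets"],"additionalProperties":false}. offsets is a string of 1 to 8 rows, parted by a bar, with the numbers parted by commas; each row has 4 numbers: dx, dy, dz in m, then a turn about the tool's z in degrees; each row shifts and turns the commanded pose from where the row before left it, along the tool's axes as they then stand; what a row does not reach is not made up. A row lasts 1/12 s, in which the tool goes at most 0.0417 m and 7.16 degrees, less where a joint would pass 70% of its speed; a pose out of reach is approached as far as the arm can. jaw is the opening from 0.0 (shut) to 1.0 (fully open), set as the call begins (left out keeps the last). The fingers move at their own pace and stop on an object; clamp_n is the grip in N (left out, the last holds). Time passes only in rows, so rows that do not move let the fingers close. The tool returns the time, the measured TCP pose, the force, the opening and the grip force at its end. only (a regular expression) keeps the lines of the reply that match it, lines (a string "A,B") keeps lines A to B, and quiet returns only ok. Input that does not fit is refused with a message, and nothing moves.
- get_state(): the state, without advancing time (a new reading comes with each control period).
- viewer.capture(name): name is "side" or "top" or "wrist"; returns a dict with "color" (384x512x3 uint8, red, green, blue), "K" (3x3 intrinsics, pixels), "R" (3x3) and "t" (3): a world point X has camera coordinates R X + t. Camera axes: x right, y down, z forward; pixel columns grow to the right and rows downward; lengths in m; the calibration is good to about 2 mm. A picture is of the moment at which its call begins. There is no depth.
- manip.job_done(): hands the job in; it is judged then, once.
The state is a dict: "time_s": time; "joint_positions": joint angles; "qvel": joint speeds; "joint_torque": joint torques, N m; "position": TCP position; "tool_rot": TCP orientation; "ft_force": force on the tool from outside, world axes, zero at the start; "torque": the same for the moment, N m; "finger_gap": opening from 0.0 (shut) to 1.0 (fully open); "gripper_force": force on a finger pad.
Only numpy, scipy, OpenCV 4.12 (cv2) and the standard library are available. Lean on these libraries where they do the work, as an engineer would, in place of code of your own. Each camera call takes 0.05 s, during which the arm holds its last target. There are 200 camera calls.

## Task

Make the little tree of wax rings ready for casting: take it out of the wooden stand by the bare top of its stem, lower it (do not drop it) until its tapered foot is fully home in the socket of the round rubber base, and let go of it. Then take the taller of the two steel flasks, carry it over the things in between and down around the tree without the steel ever touching the wax, and stop with its lower rim hovering about a centimetre above the collar of the rubber base, upright and centred, so that the gap round the wax can be checked. Finish while still holding the flask there, touching neither base nor tree; leave the rubber base where it stands and disturb nothing else.

Things in the scene. Friction and masses are not known exactly. Their poses are not given: they have to be found in the camera images.
- wax_tree: Wax tree (loose, 30 g): upright stem with 6 ring patterns slanting up and out. Origin: centre of the foot's underside, z up, 74 mm tall. Tapered foot 13.6 mm across at the bottom, 19.6 at 18 mm up; stem above 9 mm across. Patterns lie 22 to 54 mm up, within 19 mm of the axis; the top 20 mm of the stem is bare, for gripping. Starts upright in a hole of the stand
- sprue_base: Round black rubber base (loose, 250 g, flat on the worktop), 80 mm across. Origin: centre of its underside, z up. Collar: top 14 mm up, 62 mm across inside. Floor inside 6 mm up. Central cone, 44 mm across at the floor, top 24 mm up, with a tapered socket: 22 mm across at its mouth, 16 mm at its floor, 6 mm up. Seated tree: origin 6 mm above this one, 1.2 mm clearance all round
- tall_flask: Taller steel flask: plain grey steel tube, dulled by fire toward its lower end, open at both ends, 58 mm outside, 52 inside, 90 mm tall, about 370 g, loose, upright. Origin: centre of its lower end, z up its axis. Grip it across its outside near the top. It and the short flask trade places from start to start
- short_flask: The shorter steel flask, not used: same tube, 58 mm outside, 50 mm tall, loose, upright. Origin: centre of its lower end
- stand: Light wooden stand, fixed, 46 x 110 x 20 mm (x, y, z); origin: centre of its underside. Two round holes 8 mm deep (floor 12 mm up), 18.6 mm across, at y = -32 and +32 mm of its frame; the wax tree stands in one, the plain stem in the other, either way round
- plain_stem: A spare plain wax stem without rings, 48 mm tall, foot and stem thickness as the tree's, loose, upright in the other hole of the stand; not used. Origin: centre of its underside
- dropper_bottle: Small brown dropper bottle, 33 mm across, 102 mm tall, upright, loose, between flasks and base; an obstacle. Origin: centre of its underside
- wax_blank: Green wax tube standing upright, 26 mm across, 60 mm tall, loose, an obstacle. Origin: centre of its underside
- charcoal_block: Black charcoal block lying flat, 59 x 96 x 31 mm, loose, an obstacle. Origin: centre of its underside
- hammer: Chasing hammer lying on the worktop, 70 x 235 x 26 mm, head toward its own -y, loose, bystander. Origin: centre of its underside
Mind the look-alikes: they are no part of the job. Leave any green or turquoise look-alike of the sprue_base alone.

How it is judged:
By the outcome, as a careful person would: the job done as asked, in the order asked, and still so for the second after the job is handed in, while the arm keeps its last pose, push and grip.
It also fails if it takes over 64 s, if anything falls off the work surface, if the arm or the gripper's body presses on something with over 40 N, if the wrist force passes 120 N, or if a joint passes its speed limit or range.

## Working session

There is one attempt and no reset: what is moved stays moved. The work goes in short steps, Python scripts to look and compute and a tool call to move; the robot and the scene stay as the last step left them, time stands still between calls to the robot, and variables do not carry over. Pictures are saved under pics/ and viewed, at most 10 in all, crops included, and the job is handed in when it is done.

```bash
mkdir -p pics; ls; python3 - <<'E'
from workcell import get_state, viewer, manip
import cv2,numpy as np
s=get_state();print(s['time_s'],s['position'],s['tool_rot'],s['finger_gap'],manip.finger_overhang)
for n in ['side','top','wrist']:
    d=viewer.capture(n);cv2.imwrite(f'pics/{n}0.png',d['color'][...,::-1]);np.savez(f'pics/{n}0.npz',**d)
    print(n,d['K'].tolist(),np.round(d['R'],4).tolist(),np.round(-d['R'].T@d['t'],4))
a=[cv2.imread(f'pics/{n}0.png') for n in ['top','side']]
E
```

```text
pics
0.0 [0.22557357 0.50134604 0.2238817 ] [[-9.11921170e-01  4.10365041e-01 -5.59440705e-04]
 [ 4.10365412e-01  9.11920596e-01 -1.02678538e-03]
 [ 8.88086780e-05 -1.16592244e-03 -9.99999316e-01]] 1.0027143150224418 0.019
side [[348.541308741321, 0.0, 251.97029568336004], [0.0, 348.541308741321, 197.18539180911645], [0.0, 0.0, 1.0]] [[0.9894, -0.1436, -0.022], [-0.0852, -0.4511, -0.8884], [0.1176, 0.8809, -0.4585]] [ 0.4493 -0.8793  0.4655]
top [[466.2328882781351, 0.0, 253.22728508787455], [0.0, 466.2328882781351, 193.45837334399917], [0.0, 0.0, 1.0]] [[-0.0048, -0.9998, 0.0194], [-0.9818, 0.001, -0.19], [0.1899, -0.0199, -0.9816]] [ 0.378  -0.0978  1.0801]
wrist [[279.24940371867035, 0.0, 260.3055289384865], [0.0, 279.24940371867035, 190.4766644672067], [0.0, 0.0, 1.0]] [[0.4108, 0.9117, -0.0003], [0.8754, -0.3943, 0.2798], [0.2549, -0.1152, -0.9601]] [0.1519 0.5339 0.3849]
```

View pics/top0.png

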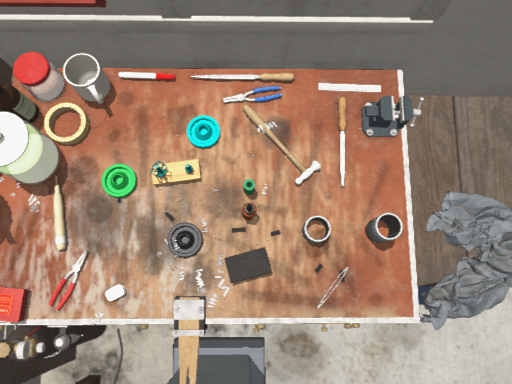

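View pics/side0.png

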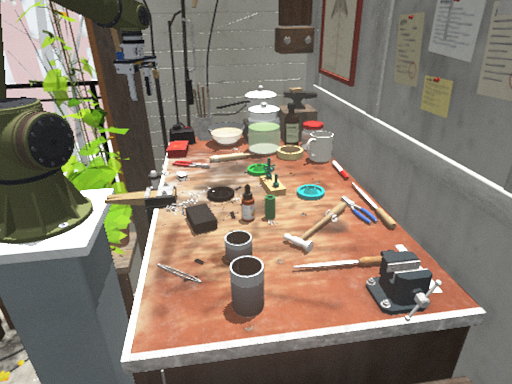

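Top view: black base at (184,240), with green (119,181) and turquoise (203,131) look-alikes. The stand is at (176,172), with the tree (161,170) in its left hole and the plain stem (189,168) in the right. There are two flasks, at (317,230) and (385,228); in the side view the one at (247,285) is much taller than the one at (238,248), so the tall one is at top (385,228). I'll confirm with one enlarged montage.

```bash
cat > h.py <<'E'
import cv2,numpy as np
from workcell import get_state, viewer, manip
def cam(n,save=None):
    d=viewer.capture(n)
    if save: cv2.imwrite(f'pics/{save}.png',d['color'][...,::-1]);np.savez(f'pics/{save}.npz',**d)
    return d
def load(s): return dict(np.load(f'pics/{s}.npz'))
def ray(d,p):
    C=-d['R'].T@d['t']; v=d['R'].T@np.linalg.inv(d['K'])@np.array([p[0],p[1],1.]); return C,v/np.linalg.norm(v)
def plane(d,p,z):
    C,v=ray(d,p); return C+v*(z-C[2])/v[2]
def tri(obs):
    A=np.zeros((3,3));b=np.zeros(3)
    for d,p in obs:
        C,v=ray(d,p);P=np.eye(3)-np.outer(v,v);A+=P;b+=P@C
    X=np.linalg.solve(A,b);e=[np.linalg.norm(np.cross(X-ray(d,p)[0],ray(d,p)[1])) for d,p in obs]
    return X,np.round(np.array(e)*1000,1)
def proj(d,X):
    c=d['R']@np.asarray(X)+d['t'];q=d['K']@c;return q[:2]/q[2]
def crop(img,x0,y0,x1,y1,s): return cv2.resize(img[y0:y1,x0:x1],None,fx=s,fy=s,interpolation=cv2.INTER_CUBIC)
E
python3 - <<'E'
from h import *
t=cv2.imread('pics/top0.png');s=cv2.imread('pics/side0.png')
a=crop(t,140,150,230,265,4)     #360x460
m=np.zeros((600,800,3),np.uint8)
m[:460,:360]=a
m[:280,365:765]=crop(t,300,200,400,270,4)
m[285:595,365:575]=crop(s,210,225,280,328,3)[:310,:210]
m[285:525,580:800]=crop(s,200,155,310,275,2)[:240,:220]
cv2.imwrite('pics/m1.png',m)
T=load('top0')
for n,p,z in [('base',(184,240),.014),('stand',(176,172),.02),('tree',(161,170),.08),('stem',(189,168),.06),('short',(317,229),.05),('tall',(385,228),.09),('bottle',(249,212),.1),('blank',(249,186),.06),('char',(248,266),.031)]:
    print(n,np.round(plane(T,p,z),3))
E
```

```text
Traceback (most recent call last):
ValueError: could not broadcast input array from shape (309,210,3) into shape (310,210,3)
```

```bash
python3 - <<'E'
from h import *
t=cv2.imread('pics/top0.png');s=cv2.imread('pics/side0.png')
m=np.zeros((600,800,3),np.uint8)
def put(c,x,y): m[y:y+c.shape[0],x:x+c.shape[1]]=c[:600-y,:800-x]
put(crop(t,140,150,230,265,4),0,0); put(crop(t,300,200,400,270,4),365,0)
put(crop(s,210,225,280,328,3),365,285); put(crop(s,200,155,310,275,2),580,285)
cv2.imwrite('pics/m1.png',m)
T=load('top0')
for n,p,z in [('base',(184,240),.014),('stand',(176,172),.02),('tree',(161,170),.08),('stem',(189,168),.06),('short',(317,229),.05),('tall',(385,228),.09),('bottle',(249,212),.1),('blank',(249,186),.06),('char',(248,266),.031)]:
    print(n,np.round(plane(T,p,z),3))
E
```

```text
base [0.476 0.039 0.014]
stand [0.634 0.06  0.02 ]
tree [0.624 0.084 0.08 ]
stem [0.634 0.025 0.06 ]
short [ 0.497 -0.26   0.05 ]
tall [ 0.494 -0.4    0.09 ]
bottle [ 0.528 -0.109  0.1  ]
blank [ 0.592 -0.109  0.06 ]
char [ 0.417 -0.107  0.031]
```

View pics/m1.png

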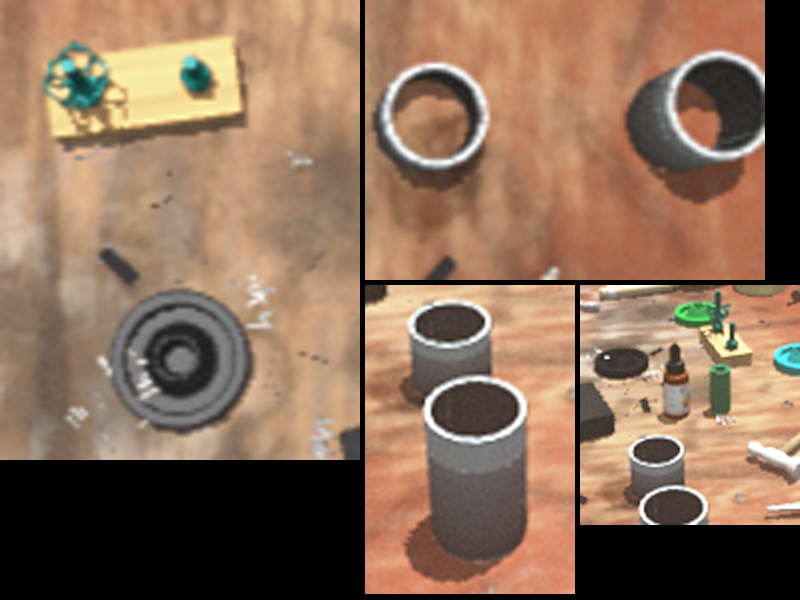

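The crop shows the ringed tree in the left hole at top (159,169), the plain stem on the right, the plain black base at (184,240), and the tall flask with its dulled lower end at (388,226). Now moving to hover near the tree.

nudge_tcp(offsets="-0.036,-0.0145,0,0 | -0.036,-0.0145,0,0 | -0.036,-0.0145,0,0 | -0.036,-0.0145,0,0 | -0.036,-0.0145,0,0 | -0.036,-0.0145,0,0 | -0.036,-0.0145,0,0 | -0.036,-0.0145,0,0")

```text
time_s: 0.82
position: [0.4417, 0.2759, 0.2244]
tool_rot: [[-0.912, 0.41, -0.0], [0.41, 0.912, -0.0], [0.0, -0.0, -1.0]]
ft_force: [0.1, 0.4, -0.0]
finger_gap: 0.999
gripper_force: 0.0
```

nudge_tcp(offsets="-0.036,-0.0145,0,0 | -0.036,-0.0145,0,0 | -0.036,-0.0145,0,0 | -0.036,-0.0145,0,0 | -0.036,-0.0145,0,0 | -0.020,-0.01,0,0 | 0,0,0,0 | 0,0,0,0", jaw=1.0)

```text
time_s: 1.48
position: [0.5895, 0.1194, 0.2237]
tool_rot: [[-0.911, 0.412, -0.001], [0.412, 0.911, -0.0], [0.001, -0.001, -1.0]]
ft_force: [-0.3, 0.1, 0.4]
finger_gap: 1.0
gripper_force: 0.0
```

```bash
cat >> h.py <<'E'
def blobs(d,lo,hi,name,amin=15):
    hsv=cv2.cvtColor(d['color'],cv2.COLOR_RGB2HSV);m=cv2.inRange(hsv,np.array(lo),np.array(hi))
    n,l,s,c=cv2.connectedComponentsWithStats(m)
    for i in range(1,n):
        if s[i,4]>=amin: print(name,s[i].tolist(),np.round(c[i],1))
    return m
E
python3 - <<'E'
from h import *
d=cam('wrist','w1'); print(get_state()['position'])
E
```

```text
[0.58898472 0.12034956 0.22398208]
```

View pics/w1.png

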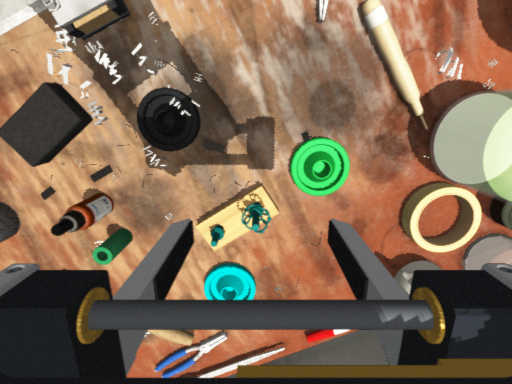

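The wrist view shows the tree at (256,212), the stem at (218,236), the black base at (170,119), and the bottle and blank to the lower left. Going lower over the tree for the second wrist view.

nudge_tcp(offsets="-0.023,-0.009,0.02,0 | -0.023,-0.009,0.025,0 | 0,0,0.025,0 | 0,0,0,0 | 0,0,0,0", jaw=1.0)

```text
time_s: 1.95
position: [0.6229, 0.0861, 0.1541]
tool_rot: [[-0.912, 0.409, -0.002], [0.409, 0.912, -0.0], [0.002, -0.001, -1.0]]
ft_force: [0.2, -0.2, 0.8]
finger_gap: 1.001
gripper_force: 0.0
```

```bash
python3 - <<'E'
from h import *
d=cam('wrist','w2'); d2=cam('side','side2'); print(get_state()['position'])
a=load('w1')
m=np.zeros((600,800,3),np.uint8)
def put(c,x,y): m[y:y+c.shape[0],x:x+c.shape[1]]=c[:600-y,:800-x,::-1]
put(crop(a['color'],190,170,290,260,4),0,0); 
P=proj(d,[.624,.084,.086]);print(P); x,y=P.astype(int); print(x-50,y-70)
put(crop(d['color'],max(x-50,0),y-70,x+50,y+80,4),400,0)
put(crop(load('side0')['color'],245,150,295,200,4.8),0,360)
cv2.imwrite('pics/m2.png',m)
E
```

```text
[0.62394245 0.08617236 0.15653904]
[259.44861757 207.80707051]
209 137
```

View pics/m2.png

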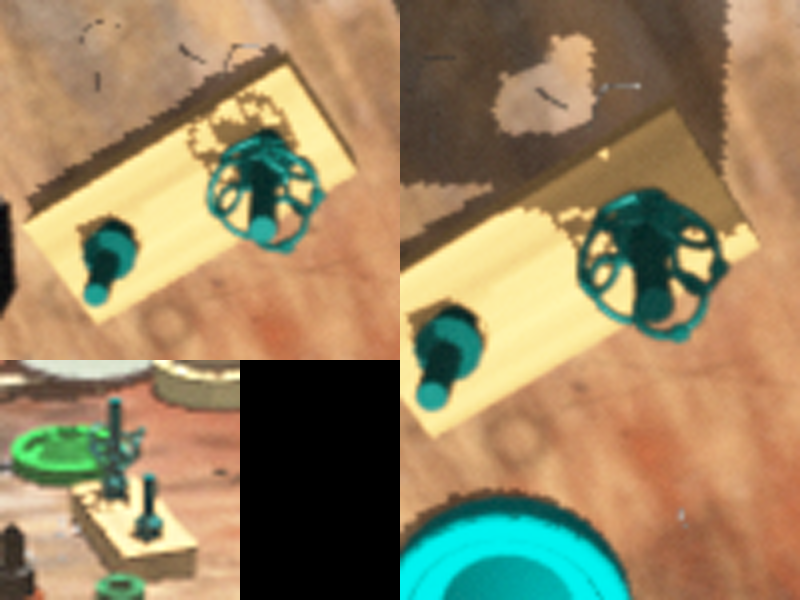

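```bash
python3 - <<'E'
from h import *
w1,w2,s,t=[load(k) for k in ('w1','w2','side0','top0')]
o=-.375
tt=[(w1,(256.2+o,227.2+o)),(w2,(272.7+o,212.5+o)),(s,(269-.4,158.6))]
for k in (tt,tt[:2],tt[1:]): print('tree',*tri(k))
# plain stem top
print('stem',*tri([(w1,(190+97/4+o,170+294/4+o)),(w2,(209+32/4+o,137+395/4+o))]))
# base: collar/dark outline contours
for d,c,n in ((w1,(170,119),'w1'),(t,(184,240),'top')):
    g=cv2.cvtColor(d['color'],cv2.COLOR_RGB2HSV); r=45
    x0,y0=c[0]-r,c[1]-r; sub=g[y0:y0+2*r,x0:x0+2*r]
    m=((sub[...,2]<(60 if n=='w1' else 110))&(sub[...,1]<(140 if n=='w1' else 60))).astype(np.uint8)
    m=cv2.morphologyEx(m,cv2.MORPH_OPEN,np.ones((5,5)))
    for q in sorted(cv2.findContours(m,cv2.RETR_EXTERNAL,cv2.CHAIN_APPROX_NONE)[0],key=cv2.contourArea)[-1:]:
        e=cv2.fitEllipse(cv2.convexHull(q)); p=(e[0][0]+x0,e[0][1]+y0); print(n,e,p,plane(d,p,.014)); 
    cv2.imwrite(f'pics/b_{n}.png',cv2.resize(np.hstack([d['color'][y0:y0+2*r,x0:x0+2*r,::-1],cv2.merge([m*255]*3)]),None,fx=4,fy=4))
E
```

```text
tree [0.63271106 0.09291853 0.08538972] [0.5 0.4 0.1]
tree [0.63501032 0.0919908  0.07939466] [0.4 0.4]
tree [0.63250144 0.09256582 0.0855013 ] [0.1 0.1]
stem [0.64854036 0.02262937 0.04096717] [0.2 0.2]
w1 ((43.2461051940918, 45.34852981567383), (60.84449768066406, 65.69512176513672), 129.2474365234375) (168.2461051940918, 119.34852981567383) [0.47832285 0.03893983 0.014     ]
top ((46.08654022216797, 44.541866302490234), (18.678661346435547, 19.543468475341797), 1.4302729368209839) (185.08654022216797, 239.54186630249023) [0.47749719 0.03636764 0.014     ]
```

nudge_tcp(offsets="-0.0055,0.0095,0.01,0 | 0,0,0.015,0 | 0,0,0.01,0 | 0,0,0.01,0 | 0,0,0,0 | 0,0,0,0", jaw=0.4)

```text
time_s: 2.55
position: [0.6327, 0.0916, 0.1099]
tool_rot: [[-0.912, 0.41, 0.0], [0.41, 0.912, -0.0], [-0.0, 0.0, -1.0]]
ft_force: [0.6, 1.6, -0.3]
finger_gap: 0.614
gripper_force: 0.0
```

```bash
python3 - <<'E'
from h import *
d=cam('wrist','w3'); s=get_state();print(s['position'],s['finger_gap']); w1=load('w1');sd=load('side0')
P=proj(d,[.633,.0926,.0855]);print(P,proj(d,s['position'])); x,y=P.astype(int);x0,y0=max(x-80,0),max(y-70,0);print(x0,y0)
cv2.imwrite('pics/m3.png',crop(d['color'][...,::-1],x0,y0,x0+160,y0+130,4))
E
```

```text
[0.63291578 0.09151003 0.1103092 ] 0.5705328012046966
[262.78616444 225.78048871] [261.52116611 242.05412102]
182 155
```

View pics/m3.png

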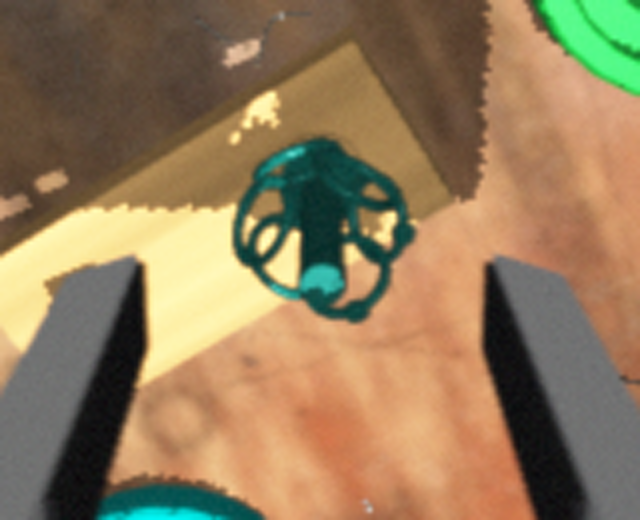

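The tree top is at about (262,225), within a pixel of prediction, and centred between the fingertips. Descending and gripping.

nudge_tcp(offsets="0,0.001,0.012,0 | 0,0,0.0112,0 | 0,0,0,0 | 0,0,0,0", jaw=0.4)

```text
time_s: 2.93
position: [0.6327, 0.0923, 0.0852]
tool_rot: [[-0.912, 0.41, -0.002], [0.41, 0.912, -0.0], [0.002, -0.001, -1.0]]
ft_force: [0.3, 0.5, 1.3]
finger_gap: 0.397
gripper_force: 0.0
```

nudge_tcp(offsets="0,0,0,0 | 0,0,0,0 | 0,0,0,0 | 0,0,0,0 | 0,0,0,0 | 0,0,0,0 | 0,0,0,0 | 0,0,0,0", jaw=0.0, clamp_n=8)

```text
time_s: 3.6
position: [0.6332, 0.0923, 0.0865]
tool_rot: [[-0.912, 0.41, 0.0], [0.41, 0.912, 0.0], [-0.0, 0.0, -1.0]]
ft_force: [0.1, 0.3, 1.6]
finger_gap: 0.086
gripper_force: 8.0
```

nudge_tcp(offsets="0,0,-0.005,0 | 0,0,-0.01,0 | 0,0,-0.015,0 | 0,0,-0.02,0 | 0,0,-0.02,0 | 0,0,-0.01,0 | 0,0,0,0 | 0,0,0,0", jaw=0.0, clamp_n=8)

```text
time_s: 4.27
position: [0.6331, 0.0924, 0.1663]
tool_rot: [[-0.912, 0.41, 0.0], [0.41, 0.912, 0.0], [-0.0, 0.0, -1.0]]
ft_force: [0.1, 0.2, 0.5]
finger_gap: 0.087
gripper_force: 8.0
```

```bash
python3 - <<'E'
from h import *
d=cam('wrist','w4');s=get_state();print(s['position'],s['finger_gap'],s['gripper_force'])
cv2.imwrite('pics/w4v.png',d['color'][...,::-1])
B=np.array([.478,.038,.014]); print(proj(d,B), s['tool_rot'].T@(B-s['position']))
E
```

```text
[0.6327795  0.09230909 0.16534202] 0.08683676474371506 7.999105900526047
[151.69503792  70.28727481] [ 0.11871508 -0.11295     0.15152427]
```

View pics/w4v.png

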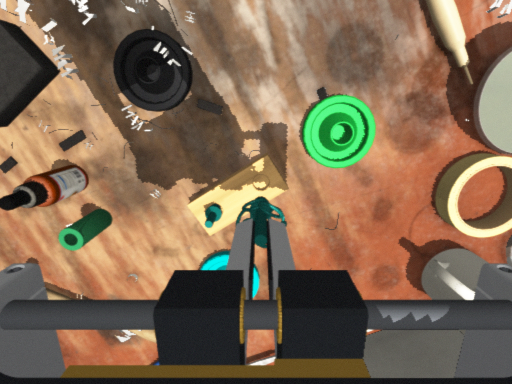

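The tree is held upright between the fingers at (262,210), and the base is at about (152,70). Moving so that the base lies straight under the wrist camera.

nudge_tcp(offsets="0.008,-0.0226,0,0 | 0.008,-0.0226,0,0 | 0.008,-0.0226,0,0 | 0.008,-0.0226,0,0 | 0.008,-0.0226,0,0 | 0,0,0,0 | 0,0,0,0")

```text
time_s: 4.9
position: [0.5497, 0.0052, 0.1655]
tool_rot: [[-0.911, 0.412, -0.001], [0.412, 0.911, 0.0], [0.001, -0.0, -1.0]]
ft_force: [0.6, 0.1, 0.1]
finger_gap: 0.088
gripper_force: 8.0
```

```bash
cat >> h.py <<'E'
def rings(d,c,r=60,th=(25,35,45,55,65,80),show=None):
    x0,y0=int(c[0]-r),max(int(c[1]-r),0); sub=d['color'][y0:y0+2*r,x0:x0+2*r]
    big=cv2.resize(sub,None,fx=4,fy=4,interpolation=cv2.INTER_CUBIC)
    v=cv2.GaussianBlur(big.max(2),(5,5),0);out=[]
    for t in th:
        for inv in (0,1):
            m=((v<t)^bool(inv)).astype(np.uint8)
            for q in cv2.findContours(m,cv2.RETR_LIST,cv2.CHAIN_APPROX_NONE)[0]:
                if len(q)<60: continue
                e=cv2.fitEllipse(q);k=4*cv2.contourArea(q)/(np.pi*e[1][0]*e[1][1]+1e-9)
                if e[1][0]/e[1][1]>.88 and .93<k<1.07: out.append((round(x0+(e[0][0]-1.5)/4,2),round(y0+(e[0][1]-1.5)/4,2),round(np.mean(e[1])/4,1),t))
    if show: cv2.imwrite(f'pics/{show}.png',big[...,::-1])
    return sorted(set(out),key=lambda o:o[2])
E
python3 - <<'E'
from h import *
d=cam('wrist','w5');s=get_state();print(s['position'])
P=proj(d,[.478,.038,.014]);print(P)
for o in rings(d,P,show='b5'): print(o)
E
```

```text
[0.55021197 0.0057012  0.16559561]
[261.28145148 110.87934726]
(260.54, 111.67, np.float64(13.8), 80)
(260.54, 111.68, np.float64(14.3), 80)
(260.51, 111.69, np.float64(14.4), 65)
(260.5, 111.71, np.float64(14.8), 55)
(260.51, 111.7, np.float64(14.8), 65)
(260.48, 111.73, np.float64(15.2), 45)
(260.5, 111.71, np.float64(15.2), 55)
(260.48, 111.73, np.float64(15.7), 45)
(260.41, 111.75, np.float64(15.8), 35)
(260.41, 111.75, np.float64(16.2), 35)
(260.75, 111.86, np.float64(20.5), 35)
(260.75, 111.87, np.float64(20.9), 35)
(260.75, 111.87, np.float64(21.0), 45)
(260.75, 111.87, np.float64(21.5), 45)
(260.74, 111.86, np.float64(21.5), 55)
(260.74, 111.86, np.float64(22.0), 55)
(260.9, 111.9, np.float64(24.8), 55)
(260.9, 111.9, np.float64(25.2), 55)
(260.87, 111.89, np.float64(25.3), 45)
(260.87, 111.89, np.float64(25.8), 45)
(260.86, 111.87, np.float64(26.1), 35)
(260.86, 111.87, np.float64(26.5), 35)
(260.46, 112.37, np.float64(38.6), 35)
(260.46, 112.37, np.float64(39.1), 35)
(259.19, 114.17, np.float64(66.3), 55)
(259.19, 114.17, np.float64(66.7), 55)
(258.41, 112.96, np.float64(68.2), 65)
(258.46, 113.0, np.float64(68.6), 65)
(259.2, 111.48, np.float64(71.1), 80)
```

View pics/b5.png

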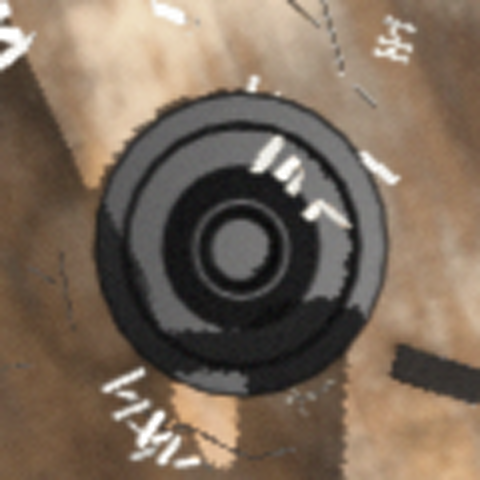

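The base, seen nearly square-on, shows its socket rings concentric at about (260.7,111.8).

```bash
python3 - <<'E'
from h import *
w4,w5=load('w4'),load('w5');s=get_state()
r4=[o for o in rings(w4,(152,70),50) if o[2]<45]
for o in r4[::3]:print(o)
m5=(260.75,111.87)
print('mouth z24',plane(w5,m5,.024),'floor z6',plane(w5,(260.5,111.7),.006),'collar', plane(w5,(260.9,111.9),.014))
r=[o for o in r4 if 13<o[2]<24]
if r:
  p=np.median([o[:2] for o in r],0);print(p,tri([(w4,p),(w5,m5)]))
B=plane(w5,m5,.024);print(s['tool_rot'].T@(B-s['position']),s['position'])
# tree extents in w5
hsv=cv2.cvtColor(w5['color'],cv2.COLOR_RGB2HSV);m=cv2.inRange(hsv,(80,100,20),(100,255,255));m[:150]=0;m[:,:225]=0;m[:,300:]=0;m[245:]=0
ys,xs=np.nonzero(m)
for y in range(ys.min(),ys.max(),3):print(y,xs[ys==y].min(),xs[ys==y].max(),end=' | ')
tx=s['position']+np.array([0,0,-.0005]);print('\n foot pred',proj(w5,s['position']+[0,0,-.0745]),'mid',proj(w5,s['position']+[0,0,-.0565]))
E
```

```text
mouth z24 [0.47862001 0.03707277 0.024     ] floor z6 [0.47848509 0.03686584 0.006     ] collar [0.47879475 0.03719074 0.014     ]
[ 0.07802814 -0.00077619  0.1416683 ] [0.55021197 0.0057012  0.16559561]
197 258 262 | 200 253 266 | 203 247 268 | 206 243 273 | 209 243 279 | 212 241 281 | 215 239 283 | 218 237 283 | 221 237 284 | 224 255 266 | 227 254 266 | 230 255 266 | 233 254 266 | 236 254 267 | 239 254 267 | 242 254 267 | 
 foot pred [261.86711651 203.70547088] mid [261.98935586 210.74909531]
```

```bash
python3 - <<'E'
from h import *
w5,t=load('w5'),load('top0');s=get_state();p=s['position']
F=plane(w5,(260.2,204.6),p[2]-.0745);print('foot-tcp in tool',s['tool_rot'].T@(F-p))
B=np.array([.4786,.0370,.024]);print('base-foot',s['tool_rot'].T@(B-F))
print('height check',tri([(t,(185.1,239.5)),(w5,(260.7,111.8))]))
E
```

```text
foot-tcp in tool [-0.00090859 -0.00146744  0.07449954]
base-foot [0.07892507 0.00061669 0.06716877]
height check (array([0.47847934, 0.03715166, 0.00653491]), array([0.2, 0.2]))
```

nudge_tcp(offsets="0.0196,0,0,0 | 0.0196,0,0,0 | 0.0196,0,0,0 | 0.0197,0,0,0 | 0,0,0,0 | 0,0,0,0 | 0,0,0,0")

```text
time_s: 5.53
position: [0.4794, 0.0382, 0.1661]
tool_rot: [[-0.912, 0.41, 0.0], [0.41, 0.912, -0.0], [-0.0, 0.0, -1.0]]
ft_force: [0.8, -0.1, 0.1]
finger_gap: 0.088
gripper_force: 8.0
```

nudge_tcp(offsets="0,0,0.015,0 | 0,0,0.015,0 | 0,0,0.012,0 | 0,0,0.01,0 | 0,0,0.008,0 | 0,0,0,0 | 0,0,0,0")

```text
time_s: 6.12
position: [0.4789, 0.0379, 0.1062]
tool_rot: [[-0.912, 0.41, -0.0], [0.41, 0.912, -0.0], [0.0, -0.0, -1.0]]
ft_force: [0.5, -0.4, -0.8]
finger_gap: 0.089
gripper_force: 8.0
```

```bash
python3 - <<'E'
from h import *
s=get_state();print(s['position'],s['ft_force'],'wanted .4786 .0370; err tool',s['tool_rot'].T@(np.array([.4786,.037,.08])-s['position']))
E
```

```text
[0.47893688 0.03785665 0.10619107] [ 0.50873491 -0.40335367 -0.81786785] wanted .4786 .0370; err tool [-5.43257514e-05 -9.14096922e-04  2.61912358e-02]
```

nudge_tcp(offsets="0,0,0.003,0 | 0,0,0.003,0 | 0,0,0.003,0 | 0,0,0.003,0 | 0,0,0.003,0 | 0,0,0.003,0 | 0,0,0.003,0 | 0,0,0,0")

```text
time_s: 6.78
position: [0.4784, 0.0379, 0.0846]
tool_rot: [[-0.912, 0.41, -0.001], [0.41, 0.912, 0.0], [0.001, -0.0, -1.0]]
ft_force: [0.1, -0.0, -0.8]
finger_gap: 0.085
gripper_force: 8.0
```

nudge_tcp(offsets="0,0,0.001,0 | 0,0,0.001,0 | 0,0,0.001,0 | 0,0,0.001,0 | 0,0,0.0006,0 | 0,0,0,0 | 0,0,0,0 | 0,0,0,0")

```text
time_s: 7.45
position: [0.4787, 0.0379, 0.0807]
tool_rot: [[-0.912, 0.41, 0.0], [0.41, 0.912, -0.0], [-0.0, 0.0, -1.0]]
ft_force: [-0.7, 0.6, 0.1]
finger_gap: 0.085
gripper_force: 8.0
```

nudge_tcp(offsets="0,0,0.0005,0 | 0,0,0.0005,0 | 0,0,0,0 | 0,0,0,0")

```text
time_s: 7.78
position: [0.4792, 0.0379, 0.0803]
tool_rot: [[-0.912, 0.41, 0.002], [0.41, 0.912, 0.0], [-0.001, 0.001, -1.0]]
ft_force: [-0.3, -0.9, 6.4]
finger_gap: 0.087
gripper_force: 8.0
```

nudge_tcp(offsets="0,0,0.0005,0 | 0,0,0.0005,0 | 0,0,0,0 | 0,0,0,0")

```text
time_s: 8.12
position: [0.4796, 0.0379, 0.0797]
tool_rot: [[-0.912, 0.41, 0.002], [0.41, 0.912, -0.0], [-0.002, 0.001, -1.0]]
ft_force: [-1.2, -0.2, 9.9]
finger_gap: 0.084
gripper_force: 8.0
```

Contact with 10 N at the expected seated height. Relieve, release, and rise.

nudge_tcp(offsets="0,0,-0.0012,0 | 0,0,0,0 | 0,0,0,0")

```text
time_s: 8.37
position: [0.4787, 0.0379, 0.0798]
tool_rot: [[-0.912, 0.41, 0.0], [0.41, 0.912, -0.0], [-0.0, 0.0, -1.0]]
ft_force: [1.2, -0.5, 0.5]
finger_gap: 0.088
gripper_force: 8.0
```

nudge_tcp(offsets="0,0,0,0 | 0,0,0,0 | 0,0,0,0 | 0,0,0,0 | 0,0,0,0", jaw=0.4)

```text
time_s: 8.78
position: [0.4787, 0.0379, 0.0798]
tool_rot: [[-0.912, 0.41, -0.0], [0.41, 0.912, 0.0], [0.0, -0.0, -1.0]]
ft_force: [0.4, -0.4, -0.1]
finger_gap: 0.386
gripper_force: 0.0
```

nudge_tcp(offsets="0,0,-0.01,0 | 0,0,-0.015,0 | 0,0,-0.02,0 | 0,0,-0.025,0 | 0,0,-0.025,0 | 0,0,-0.025,0 | 0,0,0,0 | 0,0,0,0")

```text
time_s: 9.45
position: [0.4791, 0.0379, 0.2014]
tool_rot: [[-0.912, 0.41, 0.003], [0.41, 0.912, 0.0], [-0.003, 0.001, -1.0]]
ft_force: [0.1, -0.3, -0.6]
finger_gap: 0.399
gripper_force: 0.0
```

```bash
python3 - <<'E'
from h import *
d=cam('wrist','w6');s=get_state();print(s['position'])
P=proj(d,[.4787,.0375,.08]);x,y=P.astype(int);x0,y0=x-60,max(y-70,0);print(P,x0,y0)
sd=cam('side','side6');Q=proj(sd,[.4787,.0375,.04]).astype(int);print(Q-[30,30])
m=np.zeros((480,800,3),np.uint8);m[:480,:480]=crop(d['color'],x0,y0,x0+120,y0+120,4)[...,::-1];m[:318,482:]=crop(sd['color'],Q[0]-30,Q[1]-30,Q[0]+30,Q[1]+30,5.3)[...,::-1][:318,:318]
cv2.imwrite('pics/m6.png',m)
E
```

```text
[0.47859819 0.03790292 0.20011789]
[260.22971701 188.39828471] 200 118
[189 154]
```

View pics/m6.png

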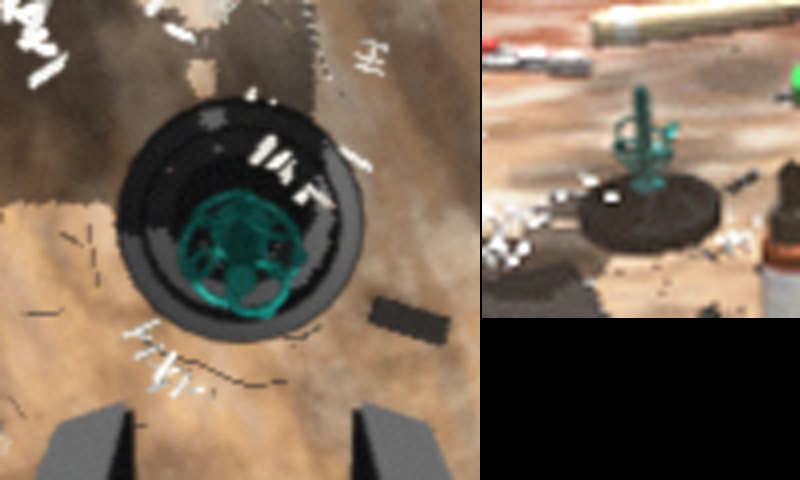

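The tree stands upright in the socket (top at wrist ≈(259.6,187.4), side ≈(219,170.6)). Check its height by triangulation, and locate the tall flask's top rim.

```bash
python3 - <<'E'
from h import *
w6,s6,s,t=[load(k) for k in ('w6','side6','side0','top0')]
print('treetop',tri([(w6,(259.6,187.4)),(s6,(219.,170.9))]),plane(w6,(259.6,187.4),.08))
print('tall',tri([(t,(387.9,225.9)),(s,(246.3,266.3))]),plane(t,(387.9,225.9),.09))
print('short',tri([(t,(300+(434-365)/4-.4,200+115/4-.4)),(s,(210+(451-365)/3-.4,225+(325-285)/3-.4))]))
st=get_state();print(st['joint_positions'],st['tool_rot'].T@(np.array([.496,-.412,.2])-st['position']))
E
```

```text
treetop (array([0.4783307 , 0.03746461, 0.08065836]), array([1., 1.])) [0.47743443 0.03734522 0.08      ]
tall (array([ 0.49909212, -0.40735798,  0.08825043]), array([0.5, 0.5])) [ 0.49838517 -0.40678955  0.09      ]
short (array([ 0.49933226, -0.26022289,  0.04842453]), array([1., 1.]))
[ 1.55567027e-01  9.59456868e+00  9.99769211e+01  2.38630869e-04
  7.04738199e+01 -6.56187989e+01] [-0.20070547 -0.403037   -0.00062522]
```

nudge_tcp(offsets="-0.0154,-0.0306,0,0 | -0.0154,-0.0306,0,0 | -0.0154,-0.0306,0,0 | -0.0154,-0.0306,0,0 | -0.0154,-0.0306,0,0 | -0.0154,-0.0306,0,0 | -0.0154,-0.0306,0,0 | -0.0154,-0.0306,0,0", jaw=1.0)

```text
time_s: 10.22
position: [0.49, -0.2374, 0.1987]
tool_rot: [[-0.912, 0.41, -0.002], [0.41, 0.912, 0.001], [0.002, 0.0, -1.0]]
ft_force: [0.3, 0.6, 1.1]
finger_gap: 0.935
gripper_force: 0.0
```

nudge_tcp(offsets="-0.0154,-0.0306,0,0 | -0.0154,-0.0306,0,0 | -0.0154,-0.0306,0,0 | -0.0154,-0.0306,0,0 | -0.0154,-0.0306,0,0 | 0,0,0,0 | 0,0,0,0 | 0,0,0,0")

```text
time_s: 10.88
position: [0.4978, -0.4064, 0.1986]
tool_rot: [[-0.912, 0.41, -0.002], [0.41, 0.912, 0.002], [0.002, 0.001, -1.0]]
ft_force: [-0.1, 0.3, -0.2]
finger_gap: 1.004
gripper_force: 0.0
```

```bash
python3 - <<'E'
from h import *
d=cam('wrist','w7');s=get_state();print(s['position'],s['finger_gap'])
X=np.array([.4988,-.407,.089]);P=proj(d,X);print(P,[proj(d,X+v)-P for v in ([.029,0,0],[0,.029,0])])
for o in rings(d,P,70,(60,90,120,150,180)):print(o)
E
```

```text
[ 0.49804401 -0.4060573   0.19914355] 1.0006158594829988
[260.6926536  193.34351008] [array([11.46164511, 24.37549378]), array([ 26.42949648, -11.41664698])]
```

```bash
cat > rim.py <<'E'
from h import *
def rim(d,P,r=45,gray=(110,130,150,170)):
    x0,y0=int(P[0]-r),max(int(P[1]-r),0);big=cv2.resize(d['color'][y0:y0+2*r,x0:x0+2*r],None,fx=4,fy=4,interpolation=cv2.INTER_CUBIC).astype(int)
    out=[]
    for g in gray:
        m=((big.min(2)>g)&(big.max(2)-big.min(2)<35)).astype(np.uint8)
        m=cv2.morphologyEx(m,cv2.MORPH_CLOSE,np.ones((5,5)))
        for q in cv2.findContours(m,cv2.RETR_LIST,cv2.CHAIN_APPROX_NONE)[0]:
            if cv2.contourArea(cv2.convexHull(q))<2000: continue
            h=cv2.convexHull(q);e=cv2.fitEllipse(h);out.append((g,round(x0+(e[0][0]-1.5)/4,2),round(y0+(e[0][1]-1.5)/4,2),[round(k/4,1) for k in e[1]]))
    return out
E
python3 - <<'E'
from rim import *
d=load('w7')
for o in rim(d,(260.7,193.3)):print(o)
img=d['color'];print(img[193,210:312:4].tolist());print(img[140:250:5,261].tolist())
E
```

```text
(110, 218.61, 225.53, [10.2, 59.6])
(110, 257.72, 194.96, [48.7, 51.9])
(110, 257.65, 194.98, [55.2, 56.7])
(130, 218.81, 225.64, [9.9, 59.1])
(130, 257.77, 194.91, [48.9, 52.7])
(130, 257.6, 195.21, [54.8, 56.3])
(150, 218.56, 225.04, [9.8, 58.5])
(150, 257.77, 201.29, [41.9, 53.1])
(150, 257.91, 214.09, [63.9, 93.3])
(170, 219.41, 226.4, [9.6, 58.6])
(170, 257.83, 201.33, [41.8, 53.0])
[[195, 108, 68], [179, 98, 62], [171, 99, 66], [182, 120, 82], [189, 119, 83], [152, 141, 137], [32, 27, 25], [35, 34, 30], [32, 29, 24], [25, 24, 22], [60, 38, 29], [101, 56, 39], [98, 52, 35], [103, 60, 42], [86, 52, 37], [32, 30, 29], [30, 29, 27], [29, 27, 24], [39, 39, 36], [152, 129, 111], [192, 123, 88], [206, 129, 88], [219, 149, 101], [211, 145, 100], [206, 141, 100], [197, 125, 85]]
[[78, 44, 28], [85, 51, 35], [92, 55, 38], [50, 41, 33], [59, 57, 55], [93, 97, 95], [251, 252, 252], [192, 115, 77], [110, 62, 41], [101, 62, 42], [99, 56, 37], [57, 40, 36], [35, 34, 29], [35, 30, 26], [29, 29, 24], [26, 25, 22], [227, 231, 230], [200, 108, 67], [203, 116, 78], [202, 112, 72], [201, 112, 69], [198, 108, 69]]
```

```bash
python3 - <<'E'
from h import *
d=load('w7');t=load('top0');s=load('side0');st=get_state();p=(257.7,195.1)
X=plane(d,p,.09);print(X, st['tool_rot'].T@(X-st['position']),st['position'])
print(tri([(d,p),(s,(246.3,266.3))]),tri([(d,p),(t,(387.9,225.9))]),tri([(d,p),(t,(387.9,225.9)),(s,(246.3,266.3))]))
E
```

```text
[ 0.49897097 -0.41039599  0.09      ] [-0.00276525 -0.00364064  0.10913797] [ 0.49804401 -0.4060573   0.19914355]
(array([ 0.49904665, -0.41030266,  0.09058447]), array([0.2, 0.2])) (array([ 0.50059168, -0.4108018 ,  0.080243  ]), array([1.3, 1.3])) (array([ 0.4990614 , -0.40878567,  0.08902642]), array([1.7, 1.7, 0.5]))
```

nudge_tcp(offsets="-0.0022,-0.0022,0,0 | 0,0,0.02,0 | 0,0,0.025,0 | 0,0,0.025,0 | 0,0,0.025,0 | 0,0,0.02,0 | 0,0,0.014,0 | 0,0,0,0")

```text
time_s: 11.6
position: [0.4985, -0.4086, 0.0681]
tool_rot: [[-0.912, 0.41, -0.003], [0.41, 0.912, 0.003], [0.004, 0.001, -1.0]]
ft_force: [0.4, -0.5, -0.2]
finger_gap: 1.002
gripper_force: 0.0
```

nudge_tcp(offsets="0,0,0,0 | 0,0,0,0 | 0,0,0,0 | 0,0,0,0 | 0,0,0,0 | 0,0,0,0 | 0,0,0,0", jaw=0.5, clamp_n=30)

```text
time_s: 12.18
position: [0.4993, -0.4101, 0.0714]
tool_rot: [[-0.912, 0.41, 0.0], [0.41, 0.912, -0.0], [-0.001, -0.0, -1.0]]
ft_force: [-1.0, 0.4, 3.5]
finger_gap: 0.613
gripper_force: 30.0
```

nudge_tcp(offsets="0,0,-0.005,0 | 0,0,-0.015,0 | 0,0,-0.025,0 | 0,0,-0.03,0 | 0,0,-0.03,0 | 0,0,-0.025,0 | 0,0,-0.01,0 | 0,0,0,0", jaw=0.5, clamp_n=40)

```text
time_s: 12.85
position: [0.4996, -0.4103, 0.2131]
tool_rot: [[-0.912, 0.41, 0.003], [0.41, 0.912, -0.002], [-0.003, -0.001, -1.0]]
ft_force: [0.1, -0.3, -3.5]
finger_gap: 0.609
gripper_force: 40.0
```

```bash
python3 - <<'E'
from rim import *
d=cam('wrist','w8');s=get_state();p=s['position'];print(p,s['finger_gap'],s['gripper_force'],s['ft_force'])
P=proj(d,p+[0,0,.0186]);print(P)
for o in rim(d,P,60,(90,110,130,150)):
    if min(o[3])>40: print(o,s['tool_rot'].T@(plane(d,o[1:3],p[2]+.0186)-p))
print('to base',s['tool_rot'].T@(np.array([.4783,.0373,.2])-p))
E
```

```text
[ 0.49913154 -0.40987546  0.21059023] 0.6097978463045434 39.99870319850743 [-0.36874881 -0.79330538 -4.26088054]
[261.84511361 253.18625573]
(90, 260.33, 254.74, [81.0, 90.7]) [-0.00100874 -0.00087717 -0.01859972]
(90, 251.66, 243.72, [103.4, 126.6]) [ 0.00604214 -0.00583196 -0.01860114]
(110, 260.29, 255.12, [81.8, 91.5]) [-0.00125496 -0.00090046 -0.01859966]
(110, 260.17, 254.87, [91.5, 100.7]) [-0.00109292 -0.00096986 -0.01859969]
(130, 260.3, 255.3, [82.4, 92.4]) [-0.00137167 -0.00089472 -0.01859963]
(130, 260.29, 255.15, [90.9, 100.1]) [-0.0012744  -0.00090047 -0.01859965]
(150, 260.25, 255.32, [83.2, 93.6]) [-0.00138463 -0.0009237  -0.01859962]
(150, 260.28, 255.24, [90.4, 99.3]) [-0.00133275 -0.00090629 -0.01859964]
to base [0.20248061 0.39925291 0.01052181]
```

The flask sits centred in the hand. Carrying it at a rim height of about 0.14 m, over the short flask and the bottle (0.102 m).

nudge_tcp(offsets="0.0100,0.0200,0,0 | 0.0150,0.0295,0,0 | 0.0156,0.0308,0,0 | 0.0156,0.0308,0,0 | 0.0156,0.0308,0,0 | 0.0156,0.0308,0,0 | 0.0156,0.0308,0,0 | 0.0156,0.0308,0,0")

```text
time_s: 13.57
position: [0.4859, -0.1457, 0.2085]
tool_rot: [[-0.912, 0.41, -0.003], [0.41, 0.912, 0.001], [0.004, -0.0, -1.0]]
ft_force: [0.9, 0.4, -3.0]
finger_gap: 0.61
gripper_force: 40.0
```

nudge_tcp(offsets="0.0156,0.0308,0,0 | 0.0156,0.0308,0,0 | 0.0156,0.0308,0,0 | 0.0156,0.0308,0,0 | 0.0110,0.0220,0,0 | 0.0056,0.0105,0,0 | 0.0048,0.0100,0,0 | 0,0,0,0")

```text
time_s: 14.23
position: [0.4783, 0.0389, 0.2097]
tool_rot: [[-0.912, 0.409, -0.002], [0.409, 0.912, 0.0], [0.002, -0.001, -1.0]]
ft_force: [0.2, -0.3, -3.9]
finger_gap: 0.612
gripper_force: 40.0
```

nudge_tcp(offsets="0,0,0,0 | 0,0,0,0 | 0,0,0,0")

```text
time_s: 14.48
position: [0.4788, 0.0369, 0.2106]
tool_rot: [[-0.911, 0.411, -0.0], [0.411, 0.911, -0.0], [0.0, -0.0, -1.0]]
ft_force: [0.6, 0.3, -3.6]
finger_gap: 0.612
gripper_force: 40.0
```

```bash
python3 - <<'E'
from h import *
s=get_state();p=s['position'];print(p,s['tool_rot'].T@(np.array([.4783,.0380,.2])-p))
sd=cam('side','side9');t=cam('top','top9');w=cam('wrist','w9')
E
```

```text
[0.47875662 0.03693931 0.21060446] [0.00084981 0.00078224 0.01060444]
```

nudge_tcp(offsets="0.0008,0.0008,0.005,0 | 0,0,0.012,0 | 0,0,0.012,0 | 0,0,0.01,0 | 0,0,0.008,0 | 0,0,0,0 | 0,0,0,0 | 0,0,0,0")

```text
time_s: 15.3
position: [0.4786, 0.039, 0.1643]
tool_rot: [[-0.912, 0.41, 0.001], [0.41, 0.912, -0.0], [-0.001, 0.0, -1.0]]
ft_force: [0.0, -0.1, -3.8]
finger_gap: 0.609
gripper_force: 40.0
```

```bash
python3 - <<'E'
from h import *
s=get_state();p=s['position'];print(p,s['ft_force'])
sd=cam('side','sideA');w=cam('wrist','wA')
m=np.zeros((400,800,3),np.uint8)
Q=proj(sd,[.4785,.0377,.07]).astype(int)-[40,45];print(Q,'axis',[np.round(proj(sd,[.4785,.0377,z]),1).tolist() for z in (.014,.08,.09,.18)])
m[:400,:400]=cv2.resize(sd['color'][Q[1]:Q[1]+80,Q[0]:Q[0]+80],(400,400),interpolation=cv2.INTER_CUBIC)[...,::-1]
P=proj(w,p).astype(int)-[65,70];print(P)
m[:400,400:]=cv2.resize(w['color'][P[1]:P[1]+130,P[0]:P[0]+130],(400,400),interpolation=cv2.INTER_CUBIC)[...,::-1]
cv2.imwrite('pics/mA.png',m)
E
```

```text
[0.47858096 0.03895587 0.16434977] [ 0.00947505 -0.11303192 -3.83258109]
[178 129] axis [[220.2, 192.0], [218.7, 171.2], [218.5, 167.9], [216.3, 137.1]]
[196 171]
```

View pics/mA.png

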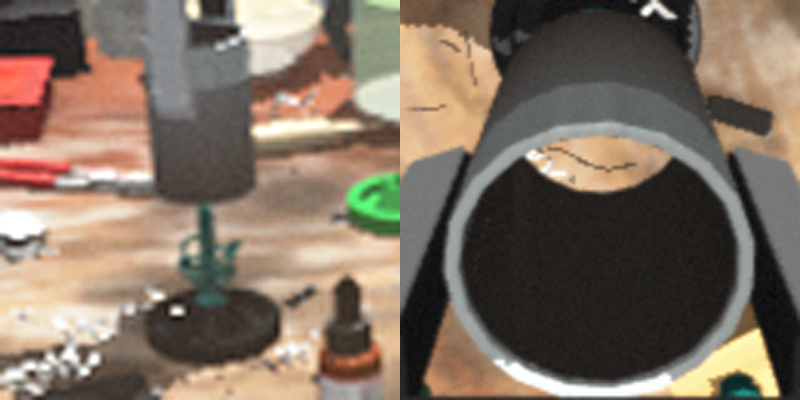

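Side view: flask lower end centred at crop x≈204, tree stem ≈206, base ≈213. All three match the projected leaning axis within 0.3 px, so the flask is coaxial with the tree. The flask is upright and its rim is just above the tree top. Descending.

nudge_tcp(offsets="-0.0003,-0.0008,0.001,0 | 0,0,0.005,0 | 0,0,0.006,0 | 0,0,0.006,0 | 0,0,0.006,0 | 0,0,0.006,0 | 0,0,0,0 | 0,0,0,0")

```text
time_s: 16.07
position: [0.4781, 0.0381, 0.1334]
tool_rot: [[-0.912, 0.41, -0.001], [0.41, 0.912, 0.0], [0.001, -0.0, -1.0]]
ft_force: [-0.6, -0.4, -3.3]
finger_gap: 0.609
gripper_force: 40.0
```

nudge_tcp(offsets="0,0,0.006,0 | 0,0,0.007,0 | 0,0,0.007,0 | 0,0,0.007,0 | 0,0,0.006,0 | 0,0,0.004,0 | 0,0,0,0 | 0,0,0,0")

```text
time_s: 16.73
position: [0.4782, 0.0381, 0.0967]
tool_rot: [[-0.912, 0.41, -0.0], [0.41, 0.912, -0.0], [0.0, -0.0, -1.0]]
ft_force: [-0.8, 0.2, -3.7]
finger_gap: 0.61
gripper_force: 40.0
```

```bash
python3 - <<'E'
from h import *
s=get_state();print(s['position'],s['ft_force'],s['finger_gap'])
E
```

```text
[0.47824586 0.03811726 0.09672742] [-0.76075838  0.20174329 -3.71084715] 0.6096383084092041
```

nudge_tcp(offsets="0,0,0.0012,0 | 0,0,0,0 | 0,0,0,0 | 0,0,0,0")

```text
time_s: 17.07
position: [0.4784, 0.0381, 0.0959]
tool_rot: [[-0.912, 0.41, 0.0], [0.41, 0.912, -0.0], [-0.0, 0.0, -1.0]]
ft_force: [-0.9, 0.2, -3.2]
finger_gap: 0.611
gripper_force: 40.0
```

```bash
python3 - <<'E'
from h import *
d=cam('side','sideB');a=load('sideA');p=get_state()['position'];print(p)
x0=220
print('pred flask front bottom',proj(d,[p[0],p[1]-.029,p[2]-.0714]),'collar front top',proj(d,[p[0],p[1]-.04,.014]),'collar front bottom',proj(d,[p[0],p[1]-.04,0]))
print([(y,d['color'][y,x0-2:x0+3].mean(0).astype(int).tolist()) for y in range(178,206,1)])
for k,im in (('A',a),('B',d)):
    for y in (192,195): 
        v=im['color'][y].max(1); print(k,y,v[200:241].tolist())
for y in (170,178): print(y,d['color'][y,200:240].max(1).tolist())
E
```

```text
[0.47833539 0.03813464 0.09582423]
pred flask front bottom [220.55408001 193.16666846] collar front top [221.03825844 198.18783947] collar front bottom [221.34738356 202.56135279]
[(178, [94, 87, 84]), (179, [93, 86, 81]), (180, [89, 82, 78]), (181, [90, 84, 78]), (182, [88, 81, 76]), (183, [87, 79, 73]), (184, [85, 77, 71]), (185, [83, 74, 69]), (186, [83, 74, 67]), (187, [82, 73, 67]), (188, [81, 71, 65]), (189, [79, 68, 62]), (190, [76, 67, 58]), (191, [81, 72, 64]), (192, [85, 79, 73]), (193, [60, 52, 47]), (194, [63, 54, 49]), (195, [62, 53, 48]), (196, [63, 56, 49]), (197, [66, 58, 51]), (198, [60, 51, 48]), (199, [58, 50, 42]), (200, [56, 46, 41]), (201, [62, 53, 45]), (202, [163, 134, 110]), (203, [236, 203, 168]), (204, [212, 176, 140]), (205, [217, 178, 141])]
A 192 [241, 198, 118, 116, 113, 112, 100, 68, 55, 59, 56, 53, 51, 46, 50, 56, 55, 56, 61, 61, 72, 56, 61, 56, 59, 57, 59, 68, 69, 75
[... 294 characters left out ...]
 55, 60, 59, 80, 78, 74, 82, 78, 81, 92, 90, 88, 70, 72, 70, 58, 58, 65, 73, 68, 66, 71, 61, 153, 196, 191, 194, 199, 201, 202]
B 195 [218, 210, 175, 118, 115, 116, 100, 73, 56, 58, 59, 63, 68, 63, 61, 59, 56, 54, 57, 64, 65, 63, 63, 62, 59, 57, 62, 69, 71, 76, 70, 60, 51, 58, 189, 236, 230, 227, 217, 211, 226]
170 [237, 238, 236, 232, 227, 218, 208, 198, 164, 117, 123, 148, 146, 141, 143, 148, 137, 126, 127, 118, 121, 116, 110, 107, 119, 112, 91, 93, 91, 127, 155, 150, 140, 134, 137, 132, 135, 135, 133, 135]
178 [188, 188, 187, 188, 187, 183, 188, 190, 199, 157, 97, 86, 90, 93, 87, 87, 98, 95, 95, 90, 96, 97, 93, 92, 90, 88, 90, 93, 84, 120, 179, 201, 196, 194, 195, 198, 205, 207, 217, 225]
```

The flask's lower edge is at row 193, as predicted (about 10 mm above the collar). The base edges haven't moved and the only load is the flask's weight.

```bash
python3 -c "
from workcell import manip
print(manip.job_done())"
```

```text
the job is handed in; nothing more can be done
None
```

The job is handed in after about 17 s: the wax tree is seated and released in the black rubber base, and the arm is still holding the tall flask around it. The flask is upright and centred to about 1 mm by my measurements, with its rim about 10 mm above the collar; I saw no sign of steel touching wax or of the base moving.

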